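Clear the jammed bottle from the labeller's feed chute and put it under the magnifier

ROBOT

A 7-joint arm with a two-finger parallel gripper is mounted at the origin on the work surface. World frame = base frame: x ahead of the robot, y to its left, z up, the work surface at z = 0. Lengths are in m, angles in degrees, forces in N, time in s.
With the tool pointing down it reaches from about 0.425 to 0.875 m from the base axis. Payload 4.7 kg.
Tool frame: the origin (TCP) lies at the very end of the fingers, on their centre line; the grasp point (between the pads) lies 19 mm behind it; z points along the fingers, y is the line along which they close (so a half turn about z gives the same grasp; the last joint's range is limited). The gripper opens to 87 mm and grips with 3 to 60 N. Pads are 19 mm wide; open, the fingers measure 117 mm over their backs; the gripper's body (75 mm by 190 mm) begins 51 mm behind the grasp point.
Start: joints at [-75.854, 18.392, -4.016, 83.108, 1.295, 78.541, -3.26], TCP at [0.15, 0.632, 0.223] pointing down, gripper open.
Joint ranges: [-163.93, 163.93], [-17.29, 119.83], [-79.2, 71.16], [3.27, 140.29], [-89.18, 269.18], [5.43, 117.66], [-154.24, 154.24]. Speed limits (degrees/s): [147.25, 147.25, 180, 180, 180, 180, 180].

INTERFACE

Orientations are given as [roll, pitch, yaw] about the fixed x, y, z axes, in that order (R = Rz(yaw) Ry(pitch) Rx(roll)).
In Python, from station import manip, imaging gives the robot as it stands.
- The arm moves only by the tool apply_moves, never from a script. Its argument "moves" is a list of rows, each a list of 5 numbers: the finger opening in mm, from 0 to 87, then the shift along the tool's x, y, z in mm, then the turn about the tool's z in degrees. In form: [[jaw, x, y, z, spin], ...]. A call has 1 to 12 rows; each row is the pose to reach, as a shift and turn from the pose commanded when the call began, along the tool's axes at that moment; what a row does not reach only later rows make up. A row lasts 1/12 s, in which the tool goes at most 41.7 mm and 7.16 degrees, less where a joint would pass 70% of its speed; a pose out of reach is approached as far as the arm can. A call with a gripper value outside its range is refused whole. The fingers move at their own pace and stop on an object; "squeeze" is the grip in N (left out, the last holds). Time passes only in rows, so rows that repeat a pose let the fingers close. It gives the time, the measured TCP pose, the force, the opening and the grip force at its end, in the units of the state.
- manip.read_state(): the state, without advancing time (a new reading comes with each control period).
- imaging.capture(name): name is "side" or "top" or "wrist"; returns the picture (420x560x3 uint8, red, green, blue); there is no depth.
- imaging.calibration(name): a dict with "mtx" (3x3 intrinsics, pixels), "pose" (4x4, takes a point from camera to world coordinates). Camera axes: x right, y down, z forward; pixel columns grow to the right and rows downward; lengths in m; the calibration is good to about 2 mm. The wrist camera is an equidistant fisheye: a pixel r from the principal point sees the ray r / f radians off the axis. A picture is of the moment at which its call begins: read the wrist's pose just before it. calibration takes no time and is no camera call; for the wrist camera it gives the pose at the moment of the call.
- manip.sign_off(): hands the job in; it is judged then, once.
The state is a dict: "time_s": time; "joint_pos": joint angles; "joint_vel": joint speeds; "tau": joint torques, N m; "tcp_pos": TCP position; "tcp_rot": TCP orientation; "wrist_force": force on the tool from outside, world axes, zero at the start; "moment": the same for the moment, N m; "gripper_width": finger opening in m; "gripper_force": force on a finger pad.
Only numpy, scipy, OpenCV 4.12 (cv2) and the standard library are available. Lean on these libraries where they do the work, as an engineer would, in place of code of your own. Each camera call takes 0.05 s, during which the arm holds its last target. There are 200 camera calls.

TASK

A bottle has jammed under the hold-down rails of the labeller's feed chute. Nudge it back up the chute by its cap end until its body is clear of the rails, lift it out, lay it flat in the steel inspection tray without dropping it, and leave the magnifier swung round with its lens centred over the bottle. The magnifier may be hanging in your way at first; do not disturb the bottle waiting higher up the chute or the other things on the bench.

Things in the scene. Friction and masses are not known exactly. Their poses are not given: they have to be found in the camera images.
- bottle_mid (a point): Centre of the jammed bottle: flat, white plastic, 125 mm long, 56 wide, 38 thick, about 0.2 kg, lying on a broad side in the chute. Its x axis runs from cap to base (ends at x = -62.5 and +62.5 mm), y across its width, z through its thickness. The full-width body spans x = -27 to +62.5 mm. At first x points up the chute, cap downhill, and it is tilted with the chute.
- bottle_cap (a point): Centre of the end face of the jammed bottle's round blue screw cap (32 mm in diameter, 22 mm long, on a short neck 25 mm in diameter). At first it stands 15 to 45 mm out of the low end of the rails. Push here, along the bottle's +x.
- rails_top (a point): On the centre line of the fixed steel channel's floor, at the upper end of the hold-down rails. Axes of all chute points: x up the chute along its floor (which slopes at 0.14 rad), y across, z square to the floor. From here 182 mm up the chute the channel is open above, its edges only 8 mm high (outer faces 33 mm either side): here a bottle can be gripped across and lifted; it stays where left.
- rails_low (a point): On the channel's floor at the low end of the hold-down rails, 80 mm below rails_top. Between the two the channel is 60 mm wide with 45 mm walls whose tops turn inward as lips (underside 42 mm, top 46 mm above the floor): the bottle's body cannot be lifted there, but a slot 42 mm wide (y = -21 to +22 mm) lies open all along, and closed fingers can follow the cap through it.
- side_leaf (a point): Tip of the sprung steel leaf in the rail wall on the +y side, which pinches the jammed bottle across the channel: moving it takes about 4 to 8 N at first, about 1 to 2 N once the body is past the leaf (48 mm below rails_top). The leaf then stands in as far as y = +22 mm. It needs no handling.
- stop_gate (a point): On the channel's floor at the closed stop gate, a fixed plate 34 mm high across the channel, 105 mm below rails_low. Between the two the channel is open above, with 8 mm edges. Rollers level with the floor follow, and the labeller's white cabinet (210 mm tall, 190 mm wide) begins 65 mm past the gate.
- upper_gate (a point): On the channel's floor at the fixed upper gate, a plate 32 mm high, 185 mm up the chute from rails_top, with the waiting bottle just above it. The walls are 30 mm high from there up.
- waiting_bottle: The next bottle, of the same kind, lying in the chute above the upper gate (its cap end there); origin at the middle of its underside. Leave it alone.
- magnifier_arm (a joint): Angle of the magnifier's swing arm about its upright column (rad), counter-clockwise seen from above positive; at 0 the arm points along the +x axis of magnifier. Limits -1.9 and +0.6. The arm is level, swings freely and stays where it is left (friction about 0.25 N m, so 1 to 2 N at the knob).
- magnifier: Foot of the bench magnifier (fixed): a grey disc 116 mm in diameter with an 18 mm column; origin at the centre of the foot's underside, on the arm's turning axis. Its x axis is the direction of the arm at joint 0.
- lens (a point): Centre of the magnifier's round lens, 290 mm from the turning axis and 227 mm above the bench. The lens sits in a white ring 132 mm in diameter and 22 mm high (216 to 238 mm above the bench).
- swing_knob (a point): Middle of the upright rubber knob on the magnifier's arm, by which it is swung: a round pin 16 mm in diameter, 208 mm from the turning axis towards the lens, standing free from 237 to 281 mm above the bench (this point is at 259 mm).
- tray: Shallow stainless inspection tray on the bench (fixed), 200 mm along its x, 160 mm along its y, rim 14 mm high, walls and floor 3 mm thick; origin at the centre of its underside. Its centre lies within 15 mm of the circle on which the lens swings.
- amber_a: Amber glass bottle standing on the bench, 58 mm in diameter, 120 mm tall; origin at the centre of its underside. Leave it alone.
- amber_b: Another amber bottle of the same size. Leave it alone.
- spare_bottle: White flat bottle like the jammed one, standing upright on the bench, 125 mm tall, 38 mm by 56 mm; origin at the centre of its underside. Leave it alone.
- spice_jar: Glass jar with a steel lid, 66 mm in diameter, 80 mm tall; origin at the centre of its underside. Leave it alone.
- tub: Round white tub with a clear lid, 96 mm in diameter, 78 mm tall; origin at the centre of its underside. Leave it alone.
- cup_stack: Stack of brown cups, 77 mm in diameter, 115 mm tall; origin at the centre of its underside. Leave it alone.

How it is judged (in metres and radians):
On the way:
1. the bottle lies in the channel with its body pushed back up clear of the hold-down rails (x of bottle_mid in the frame of rails_top above 0.026 m and y of bottle_mid in the frame of rails_top between -0.012 and 0.012 m and z of bottle_mid in the frame of rails_top between 0 and 0.032 m), for 0.1 s.
At the end, for the whole second after the job is handed in: The bottle lies flat (within 0.08 rad) on the floor of the tray, wholly inside the rim, at rest; the magnifier is at rest with the centre of its lens within 30 mm, seen from above, of the centre of the bottle (x of bottle_mid in the frame of tray between -0.06 and 0.06 m and y of bottle_mid in the frame of tray between -0.06 and 0.06 m and z of bottle_mid in the frame of tray between 0.017 and 0.027 m and angle between the z axis of bottle_mid and the z axis of tray, either way round below 0.08 rad and horizontal distance between lens and bottle_mid below 0.03 m and linear speed of bottle below 0.02 m/s and velocity of joint magnifier_arm between -0.05 and 0.05 rad/s); the robot touches nothing.
It fails at once if a bystander on the bench is moved by more than 30 mm (distance of any of amber_a, amber_b, spare_bottle, spice_jar, tub, cup_stack from where it was at the start of the episode above 0.03 m).
It fails at once if the waiting bottle is moved by more than 15 mm (distance of waiting_bottle from where it was at the start of the episode above 0.015 m).
It fails at once if the bottle is dropped or thrown: it falls free faster than 0.7 m/s (linear speed of bottle above 0.7 m/s and contact force between bottle and anything else below 0.05 N).
It also fails if it takes over 72 s, if anything falls off the work surface, if the arm or the gripper's body presses on something with over 40 N, if the wrist force passes 120 N, or if a joint passes its speed limit or range.

## Working session

There is one attempt and no reset: what is moved stays moved. The work goes in short steps, Python scripts to look and compute and a tool call to move; the robot and the scene stay as the last step left them, time stands still between calls to the robot, and variables do not carry over. Pictures are saved under pics/ and viewed, at most 15 in all, crops included, and the job is handed in when it is done.

Besides the shell and the picture viewer there is one more tool, called as name([rows], argument=value, ...), one row to a line, values as JSON. apply_moves: Moves the arm, as the interface text tells. Its arguments: {"type":"object","properties":{"moves":{"type":"array","items":{"type":"array","items":{"type":"number"}}},"squeeze":{"type":"number"}},"required":["moves"]}

```bash
ls; mkdir -p pics; python3 - <<'E'
from station import manip, imaging
import cv2,json
for n in("side","top","wrist"):
    im=imaging.capture(n); cv2.imwrite(f"pics/{n}0.png",im[:,:,::-1])
    c=imaging.calibration(n); print(n,c)
print(manip.read_state())
E
python3 -c "
import cv2,numpy as np
a=cv2.imread('pics/top0.png');cv2.imwrite('pics/top0b.png',cv2.resize(a,(800,600),interpolation=cv2.INTER_CUBIC))
a=cv2.imread('pics/side0.png');cv2.imwrite('pics/side0b.png',cv2.resize(a,(800,600),interpolation=cv2.INTER_CUBIC))"
```

```text
pics
side {'mtx': array([[520.35107649,   0.        , 279.95582835],
       [  0.        , 520.35107649, 206.24167331],
       [  0.        ,   0.        ,   1.        ]]), 'pose': array([[ 0.98758213, -0.08384145,  0.13286136,  0.33084656],
       [-0.15540715, -0.64529556,  0.74795872, -1.24921293],
       [ 0.02302491, -0.75931828, -0.65031193,  1.22458596],
       [ 0.        ,  0.        ,  0.        ,  1.        ]])}
top {'mtx': array([[503.9520478 ,   0.        , 277.15043676],
       [  0.        , 503.9520478 , 207.84502501],
       [  0.        ,   0.        ,   1.        ]]), 'pose': array([[-1.88415572e-02, -9.97038884e-01,  7.45550809e-02,
         4.42380619e-01],
       [-9.99822080e-01,  1.87221762e-02, -2.29987417e-03,
         1.02519836e-02],
       [ 8.97230619e-04, -7.45851493e-02, -9.97214245e-01,
         1.55718604e+00],
       [ 0.00000000e+00,  0.00000000e+00,  0.00000000e+00,
         1.00000000e+00]])}
wrist {'mtx': array([[325.1922621 ,   0.        , 281.14383168],
       [  0.        , 325.1922621 , 210.20665671],
       [  0.        ,   0.        ,   1.
[... 376 characters left out ...]
15, 'joint_pos': array([-75.85417815,  18.43076239,  -4.01445149,  83.15754292,
         1.29291899,  78.53984141,  -3.26072747]), 'joint_vel': array([-0.06950148, -0.09609911, -0.01689594, -0.30801104, -0.04899149,
       -0.07759238, -0.05567818]), 'tau': array([-4.63650867e-04, -4.91789711e+01, -4.04870482e-01, -3.12881255e+01,
       -6.39782776e-02,  4.03041823e-02,  1.10588319e-04]), 'tcp_pos': array([0.14990273, 0.63206528, 0.22170747]), 'tcp_rot': array([-1.79916946e+02,  3.22514896e-03,  1.66661378e+02]), 'wrist_force': array([ 0.43717444, -0.21764854, -0.57620528]), 'moment': array([ 0.02513786,  0.00936812, -0.05474004]), 'gripper_force': 0.0, 'gripper_width': 0.08700672048007675}
```

View pics/top0b.png

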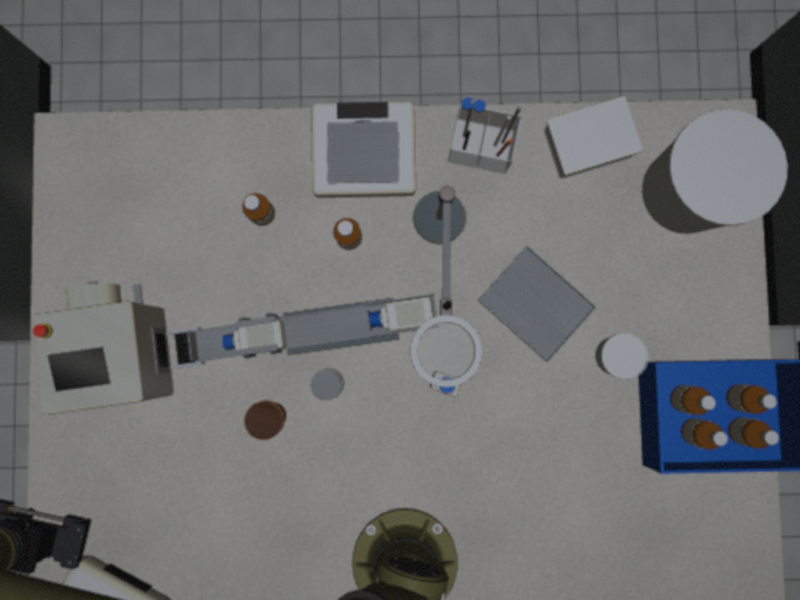

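View pics/side0b.png

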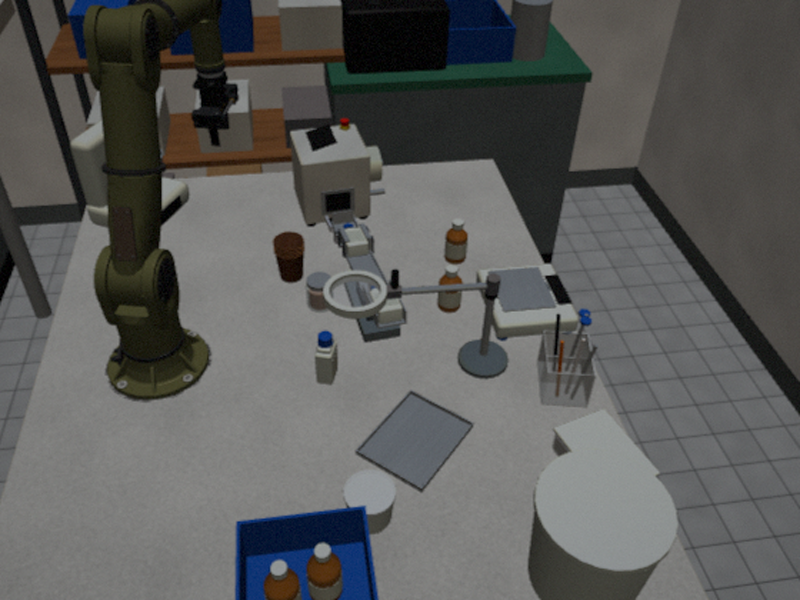

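The top view shows the jammed bottle at about (258,337) with its cap at (229,341), the waiting bottle at (405,315), the lens at (446,350), the magnifier foot at (440,217) and the tray at (536,303). The chute rises towards the right of the image, which is −y. I'll enlarge the chute in both views next.

```bash
cat > h.py <<'E'
import numpy as np, cv2
from station import manip, imaging
def ray(n,u,v,cal=None):
    c=cal or imaging.calibration(n);K=c["mtx"];P=c["pose"]
    x=(u-K[0,2])/K[0,0];y=(v-K[1,2])/K[1,1]
    if n=="wrist":
        r=np.hypot(x,y);s=np.sin(r)/max(r,1e-9);d=np.array([x*s,y*s,np.cos(r)])
    else: d=np.array([x,y,1.])
    return P[:3,3],P[:3,:3]@(d/np.linalg.norm(d))
def onz(n,u,v,z,cal=None):
    o,d=ray(n,u,v,cal);return o+d*(z-o[2])/d[2]
def tri(r1,r2):
    (o1,d1),(o2,d2)=r1,r2
    s=np.linalg.lstsq(np.c_[d1,-d2],o2-o1,rcond=None)[0]
    a,b=o1+s[0]*d1,o2+s[1]*d2
    return (a+b)/2,np.linalg.norm(a-b)
def blue(im,cal=None):
    h=cv2.cvtColor(im,cv2.COLOR_RGB2HSV)
    m=cv2.inRange(h,(100,130,40),(130,255,255))
    n,l,s,c=cv2.connectedComponentsWithStats(m)
    return [(s[i].tolist(),c[i].round(1).tolist()) for i in range(1,n) if s[i,4]>15]
E
python3 - <<'E'
from h import *
t=cv2.imread('pics/top0.png');s=cv2.imread('pics/side0.png')
for n,i in(('top',t),('side',s)):
    print(n);[print(b) for b in blue(i[:,:,::-1])]
a=cv2.resize(t[195:275,110:330],None,fx=3.6,fy=3.6,interpolation=cv2.INTER_CUBIC)
b=cv2.resize(s[140:245,190:360],None,fx=2.9,fy=2.9,interpolation=cv2.INTER_CUBIC)
c=np.zeros((600,800,3),np.uint8);c[:288,:792]=a;c[290:290+b.shape[0],:b.shape[1]]=b[:310]
cv2.imwrite('pics/c1.png',np.clip(c*1.6,0,255).astype(np.uint8))
E
```

```text
top
([324, 69, 16, 9, 95], [331.2, 73.1])
([259, 218, 8, 11, 67], [262.1, 223.1])
([156, 235, 7, 9, 56], [158.9, 239.1])
([448, 251, 112, 80, 5485], [499.3, 290.6])
([308, 271, 10, 4, 26], [312.8, 272.3])
side
([47, 0, 44, 41, 450], [61.3, 11.9])
([153, 0, 24, 37, 762], [164.9, 18.1])
([311, 0, 50, 45, 1797], [334.3, 23.3])
([120, 21, 15, 17, 178], [127.5, 30.8])
([406, 216, 8, 11, 65], [409.2, 221.5])
([223, 232, 10, 11, 92], [227.2, 237.1])
([165, 355, 100, 65, 4134], [214.5, 384.6])
```

View pics/c1.png

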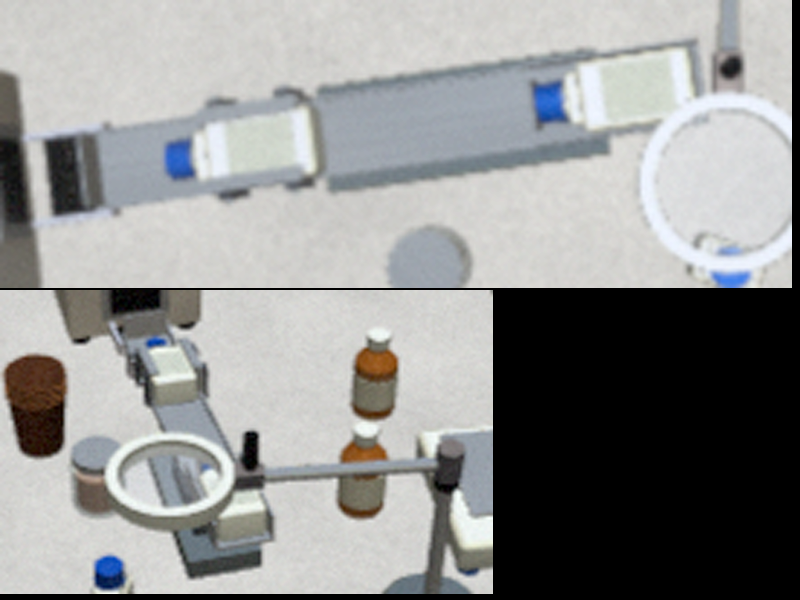

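```bash
python3 - <<'E'
from h import *
T=lambda x,y:ray('top',110+x/3.6,195+y/3.6)
S=lambda x,y:ray('side',190+x/2.9,140+(y-290)/2.9)
def p(n,a,b):
    q,e=tri(T(*a),S(*b));print(n,q.round(4),'gap',round(e,4))
p('jam base top mid',(313,143),(175,381))
p('wait base top mid',(691,85),(244,516))
p('knob top',(730,64),(251,434))
p('lens',(727,183),(171,480))
p('jar top',(429,262),(98,450))
p('wait cap',(551,101),(207,470))
v=lambda n,x,y,z:print(n,onz('top',x/1.42857,y/1.42857,z).round(4))
v('foot',440,217,0.01);v('lens',446,350,.227);v('lens-ring',446.5,351,.238);v('knob',446,305,.27)
for c in((528,247),(595,306),(547,361),(478,301)):v('tray',*c,.014)
v('tub',625,356,.078);v('spare',447,385,.125);v('amberb',347,232,.12);v('ambera',254,205,.12)
for z in(.06,.08,.1,.12):
    a,b=onz('top',155.8,239.7,z),onz('top',197.5,234.7,z+.0175);c=onz('top',262.1,223.1,z+.03)
    print(z,a.round(4),b.round(4),np.linalg.norm(b-a),c.round(3))
E
```

```text
jam base top mid [0.4807 0.2384 0.1077] gap 0.0062
wait base top mid [ 0.5203 -0.0623  0.147 ] gap 0.0082
knob top [ 0.5251 -0.0834  0.2758] gap 0.0025
lens [ 0.4424 -0.083   0.2239] gap 0.0051
jar top [0.3808 0.1498 0.0805] gap 0.0009
wait cap [0.503  0.0483 0.1213] gap 0.0081
foot [ 0.7304 -0.0924  0.01  ]
lens [ 0.442  -0.0832  0.227 ]
lens-ring [ 0.4402 -0.0833  0.238 ]
knob [ 0.5224 -0.0821  0.27  ]
tray [ 0.6606 -0.2807  0.014 ]
tray [ 0.5302 -0.4205  0.014 ]
tray [ 0.4145 -0.3133  0.014 ]
tray [ 0.5457 -0.1695  0.014 ]
tub [ 0.4228 -0.46    0.078 ]
spare [ 0.373  -0.0907  0.125 ]
amberb [0.6829 0.1031 0.12  ]
ambera [0.7415 0.2902 0.12  ]
0.06 [0.4664 0.3683 0.06  ] [0.4784 0.2418 0.0775] 0.1281983420755578 [0.508 0.052 0.09 ]
0.08 [0.4661 0.3635 0.08  ] [0.478  0.2387 0.0975] 0.12655347974773254 [0.507 0.051 0.11 ]
0.1 [0.4657 0.3587 0.1   ] [0.4775 0.2356 0.1175] 0.12490903483526311 [0.507 0.05  0.13 ]
0.12 [0.4654 0.3539 0.12  ] [0.477  0.2325 0.1375] 0.12326502404402244 [0.506 0.05  0.15 ]
```

apply_moves([
  [0,0,0,-40,0],
  [0,0,0,-80,0],
  [0,0,0,-120,7],
  [0,-40,-19,-150,14],
  [0,-80,-37,-150,21],
  [0,-120,-56,-150,28],
  [0,-160,-75,-150,35],
  [0,-200,-93,-150,42],
  [0,-240,-112,-150,49],
  [0,-280,-131,-150,56],
  [0,-320,-149,-150,63],
  [0,-362,-169,-150,69],
])

```text
time_s: 1.15
tcp_pos: [0.4394, 0.4028, 0.3725]
tcp_rot: [180.0, -0.0, 97.3]
wrist_force: [0.3, 0.1, -0.7]
gripper_width: 0.0146
gripper_force: 0.0
```

```bash
python3 - <<'E'
from h import *
s=manip.read_state();print(s['tcp_pos'],s['tcp_rot'],s['joint_pos'],s['time_s'])
c=imaging.calibration('wrist');im=imaging.capture('wrist')
np.savez('w1.npz',mtx=c['mtx'],pose=c['pose']);cv2.imwrite('pics/w1.png',im[:,:,::-1])
cv2.imwrite('pics/w1b.png',cv2.resize(np.clip(im[:,:,::-1]*1.4,0,255).astype(np.uint8),(800,600)));print(blue(im),c['pose'].round(3))
E
```

```text
[0.43937952 0.40282352 0.3725342 ] [ 1.79999793e+02 -1.04801912e-02  9.73337431e+01] [-57.95139533  10.17930314  15.39132721  76.7344275   -2.70175819
  93.43403907 -35.61960634] 1.15
[([287, 205, 20, 15, 290], [296.8, 212.1])] [[ 0.992  0.122  0.034  0.43 ]
 [ 0.127 -0.953 -0.276  0.478]
 [-0.001  0.278 -0.96   0.535]
 [ 0.     0.     0.     1.   ]]
```

View pics/w1b.png

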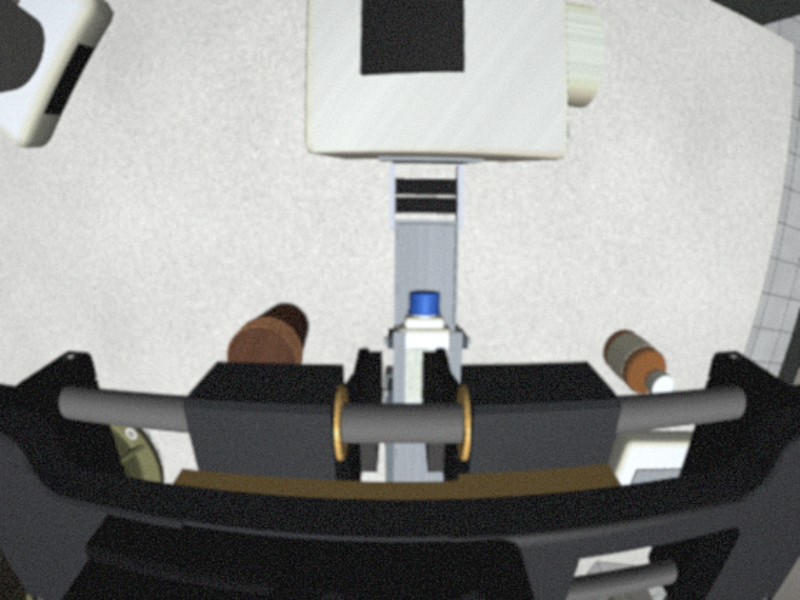

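```bash
python3 - <<'E'
from h import *
z=np.load('w1.npz');c=dict(mtx=z['mtx'],pose=z['pose'])
W=lambda x,y:ray('wrist',x*.7,y*.7,c)
v=lambda n,x,y,h:print(n,onz('wrist',x*.7,y*.7,h,c).round(4))
v('cap end',425,292,.075);v('cap neck end',425,316,.088)
v('capL',410,302,.072);v('capR',440,302,.072)
print('tri cap',tri(W(425,304),ray('top',158.9,239.1)))
v('edgeL low',396,225,.05);v('edgeR low',459,225,.05);v('edgeL hi',394,320,.06);v('edgeR hi',461,320,.06)
v('gate',427,218,.065)
E
```

```text
cap end [0.4696 0.358  0.075 ]
cap neck end [0.472  0.3364 0.088 ]
capL [0.4559 0.3445 0.072 ]
capR [0.4869 0.3485 0.072 ]
tri cap (array([0.46847236, 0.35099691, 0.09538178]), np.float64(0.0021964034155555474))
edgeL low [0.4315 0.4196 0.05  ]
edgeR low [0.4972 0.4285 0.05  ]
edgeL hi [0.4421 0.3188 0.06  ]
edgeR hi [0.5141 0.3279 0.06  ]
gate [0.4617 0.4326 0.065 ]
```

apply_moves([
  [0,0,0,0,0],
  [0,0,0,0,0],
  [0,0,0,0,0],
])

```text
time_s: 1.45
tcp_pos: [0.4369, 0.4056, 0.3722]
tcp_rot: [-179.9, -0.0, 97.8]
wrist_force: [-1.2, 0.3, -0.0]
gripper_width: 0.0013
gripper_force: 0.0
```

apply_moves([
  [0,-30,28,20,0],
  [0,-30,28,60,0],
  [0,-30,28,100,0],
  [0,-30,28,140,0],
  [0,-30,28,180,0],
  [0,-30,28,220,0],
  [0,-30,28,255,0],
  [0,-30,28,280,0],
  [0,-30,28,300,0],
  [0,-30,28,310,0],
  [0,-30,28,310,0],
])

```text
time_s: 2.37
tcp_pos: [0.4675, 0.3792, 0.0606]
tcp_rot: [-179.8, 0.1, 97.9]
wrist_force: [-0.2, 0.2, -0.3]
gripper_width: 0.0008
gripper_force: 0.0
```

```bash
python3 - <<'E'
from h import *
s=manip.read_state();print(s['tcp_pos'],s['tcp_rot'],s['wrist_force'])
c=imaging.calibration('wrist');im=imaging.capture('wrist');t=imaging.capture('top')
b=blue(im);print(b)
for q in b: print(onz('wrist',q[1][0],q[1][1],.085,c),onz('wrist',q[1][0],q[0][1],.08,c))
a=cv2.resize(im[150:360,130:430],(800,560));cv2.imwrite('pics/w2.png',np.clip(a[:,:,::-1]*1.5,0,255).astype(np.uint8))
E
```

```text
[0.46751023 0.37924547 0.06055054] [-1.79807411e+02  9.06940307e-02  9.78523365e+01] [-0.18336167  0.17658067 -0.26514374]
[([269, 330, 25, 7, 155], [280.7, 333.3])]
[0.47215943 0.34828003 0.085     ] [0.47234628 0.34670981 0.08      ]
```

View pics/w2.png

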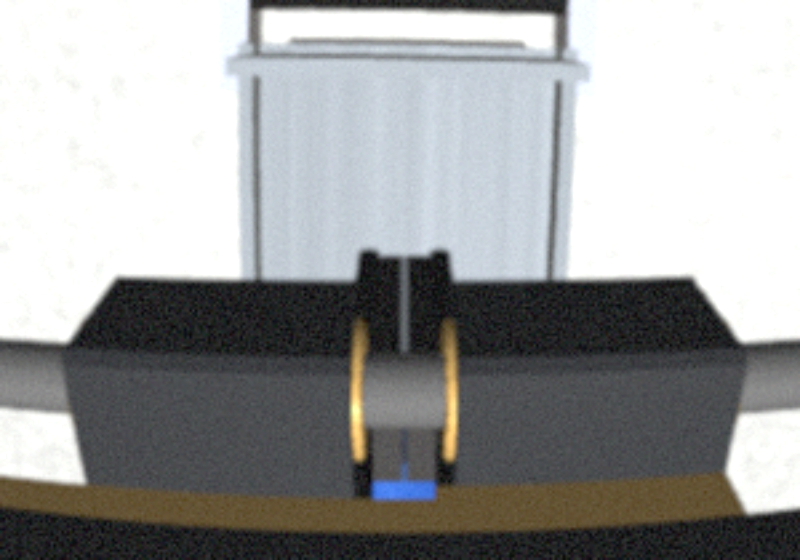

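The fingers are inside the channel behind the cap and centred on it, with nothing touching. Now I push.

apply_moves([
  [0,-8,0,-1,0],
  [0,-14,0,-2,0],
  [0,-20,0,-3,0],
  [0,-26,0,-3.7,0],
  [0,-32,0,-4.5,0],
  [0,-38,0,-5.3,0],
  [0,-44,0,-6.2,0],
  [0,-50,0,-7,0],
])

```text
time_s: 3.13
tcp_pos: [0.4762, 0.3301, 0.071]
tcp_rot: [180.0, -0.2, 97.7]
wrist_force: [-3.8, 4.5, 2.2]
gripper_width: 0.0004
gripper_force: 2.8
```

```bash
cat > look.py <<'E'
from h import *
import sys
s=manip.read_state();print(s['tcp_pos'],s['tcp_rot'][2],s['wrist_force'])
t=imaging.capture('top');cv2.imwrite(f'pics/{sys.argv[1]}.png',t[:,:,::-1])
for b in blue(t): print(b)
E
python3 look.py t2
```

```text
[0.47618122 0.33011905 0.07104632] 97.69285668605286 [-3.79896297  4.47422304  2.15896619]
([324, 69, 16, 9, 94], [331.3, 73.1])
([258, 218, 9, 11, 68], [262.0, 223.1])
([448, 251, 112, 80, 6073], [502.2, 290.7])
([309, 271, 9, 4, 24], [313.0, 272.4])
```

apply_moves([
  [0,-8,0,-1.1,0],
  [0,-16,0,-2.2,0],
  [0,-24,0,-3.4,0],
  [0,-32,0,-4.5,0],
  [0,-32,0,-4.5,0],
])

```text
time_s: 3.6
tcp_pos: [0.4822, 0.2942, 0.0747]
tcp_rot: [179.9, 0.1, 97.5]
wrist_force: [0.7, 1.0, 0.0]
gripper_width: 0.0007
gripper_force: 0.1
```

```bash
python3 look.py t3; python3 - <<'E'
import cv2,numpy as np
t=cv2.imread('pics/t3.png')[190:290,110:330]
cv2.imwrite('pics/t3b.png',np.clip(cv2.resize(t,None,fx=3.6,fy=3.6,interpolation=2)*1.6,0,255).astype(np.uint8))
E
```

```text
[0.48217924 0.29423131 0.07470145] 97.48007635576948 [0.73156456 0.95861753 0.02795912]
([324, 69, 16, 9, 96], [331.2, 73.1])
([259, 218, 8, 11, 66], [262.0, 223.2])
([448, 251, 112, 80, 6021], [501.9, 290.8])
([308, 271, 10, 4, 26], [312.7, 272.3])
```

View pics/t3b.png

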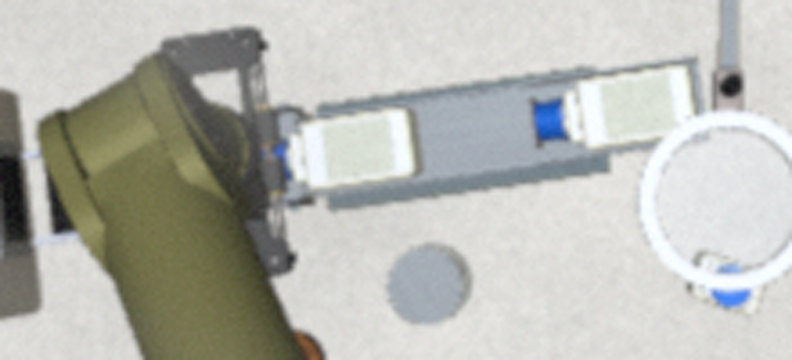

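The jammed bottle has moved up; its body now spans px 300–415, just at the rail end near px 310. The waiting bottle hasn't moved. Another 32 mm should clear it.

apply_moves([
  [0,-8,0,-1.1,0],
  [0,-16,0,-2.2,0],
  [0,-24,0,-3.4,0],
  [0,-32,0,-4.5,0],
  [0,-32,0,-4.5,0],
  [0,-32,0,-4.5,0],
])

```text
time_s: 4.15
tcp_pos: [0.4855, 0.2641, 0.0786]
tcp_rot: [-180.0, 0.0, 97.6]
wrist_force: [-0.5, -0.3, -0.3]
gripper_width: 0.0006
gripper_force: 0.0
```

```bash
python3 look.py t4; python3 - <<'E'
from h import *
t=cv2.imread('pics/t4.png')
g=t[195:260,190:262].astype(int);g=cv2.inRange(cv2.cvtColor(t,cv2.COLOR_BGR2HSV),(0,0,110),(60,80,255))
# white bottle via difference to t2 (bottle elsewhere)
d=np.abs(t.astype(int)-cv2.imread('pics/top0.png')).max(2)
m=((d>35)&(t.min(2)>95)).astype(np.uint8)
n,l,s,c=cv2.connectedComponentsWithStats(m)
for i in range(1,n):
    if s[i,4]>80:
        ys,xs=np.where(l==i);print(s[i],c[i],cv2.minAreaRect(np.c_[xs,ys].astype(np.float32)), onz('top',*c[i],.115))
E
```

```text
[0.48545329 0.2640693  0.07855772] 97.57006218591553 [-0.50970848 -0.30841471 -0.30718522]
([324, 69, 16, 9, 95], [331.2, 73.1])
([258, 218, 9, 11, 67], [262.0, 223.1])
([448, 251, 112, 80, 6005], [502.1, 290.6])
([309, 271, 9, 4, 25], [312.9, 272.4])
[201 218  35  22 560] [218.42321429 228.63928571] ((217.421630859375, 228.6702880859375), (18.715511322021484, 33.47996520996094), 81.02737426757812) [0.49371732 0.17601643 0.115     ]
[   9  355   62   65 2559] [ 33.38257132 386.98397812] ((39.499996185302734, 386.9999694824219), (60.99999237060547, 63.99999237060547), -0.0) [0.061125   0.69740992 0.115     ]
[  0 358   8  28 212] [  3.33490566 371.21698113] ((3.5, 371.5), (27.0, 7.0), 90.0) [0.10588416 0.78224921 0.115     ]
[  0 388   7  28 192] [  2.95833333 401.390625  ] ((3.0, 401.5), (27.0, 6.0), 90.0) [0.02348458 0.78151465 0.115     ]
```

apply_moves([
  [0,2,0,-25,0],
  [0,2,0,-60,0],
  [40,0,0,-80,0],
  [87,-30,0,-80,0],
  [87,-60,-1,-80,0],
  [87,-76,-1,-80,0],
  [87,-76,-1,-80,0],
  [87,-76,-1,-80,0],
])

```text
time_s: 4.87
tcp_pos: [0.4944, 0.1894, 0.1586]
tcp_rot: [180.0, -0.0, 97.6]
wrist_force: [0.2, 1.1, 0.3]
gripper_width: 0.0327
gripper_force: 0.0
```

```bash
python3 - <<'E'
from h import *
s=manip.read_state();print(s['tcp_pos'],s['tcp_rot'],s['gripper_width'])
c=imaging.calibration('wrist');im=imaging.capture('wrist')
for q in blue(im): print(q, onz('wrist',*q[1],.098,c))
a=cv2.resize(im[190:400,130:430],(800,560));cv2.imwrite('pics/w3.png',np.clip(a[:,:,::-1]*1.5,0,255).astype(np.uint8))
E
```

```text
[0.49439498 0.18939805 0.15860323] [ 1.79996038e+02 -1.82378661e-02  9.75536235e+01] 0.032701611422465644
([254, 141, 46, 33, 1354], [276.0, 157.3]) [0.48491721 0.23799136 0.098     ]
```

View pics/w3.png

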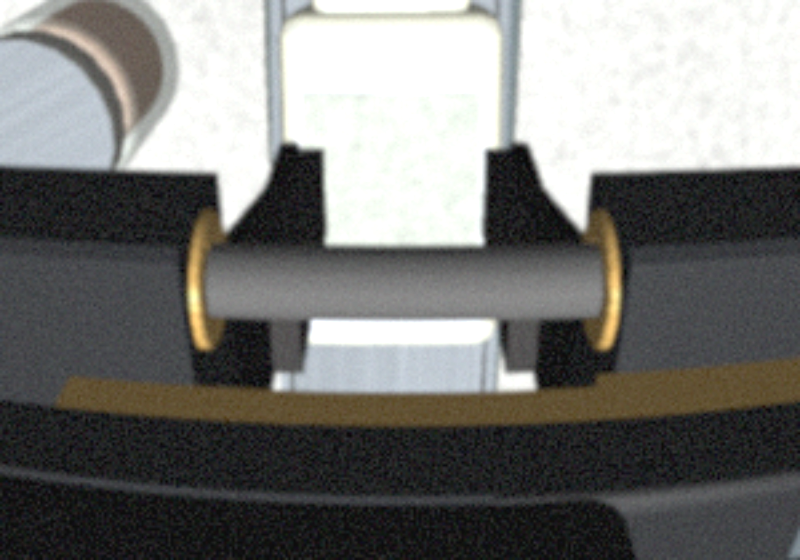

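The bottle lies clear of the rails, square in the channel and centred between the fingers to within about 4 mm. The fingers are still opening, so I'll wait, descend and grip.

apply_moves([
  [87,0,-2,0,0],
  [87,0,-2,0,0],
  [87,0,-2,0,0],
  [87,0,-2,0,0],
  [87,0,-2,0,0],
  [87,0,-2,0,0],
  [87,0,-2,0,0],
  [87,0,-2,0,0],
  [87,0,-2,0,0],
  [87,0,-2,0,0],
])

```text
time_s: 5.75
tcp_pos: [0.4923, 0.1897, 0.1586]
tcp_rot: [180.0, -0.0, 97.7]
wrist_force: [-0.7, 0.6, -0.0]
gripper_width: 0.0866
gripper_force: 0.0
```

apply_moves([
  [87,0,0,25,0],
  [87,0,0,50,0],
  [87,0,0,64,0],
  [87,0,0,68,0],
  [87,0,0,68,0],
  [50,0,0,68,0],
  [45,0,0,68,0],
  [45,0,0,68,0],
  [45,0,0,68,0],
  [45,0,0,68,0],
  [45,0,0,68,0],
  [45,0,0,68,0],
], squeeze=20)

```text
time_s: 6.75
tcp_pos: [0.4904, 0.1898, 0.0911]
tcp_rot: [-179.8, -0.0, 97.7]
wrist_force: [-4.9, -0.7, 5.2]
gripper_width: 0.0645
gripper_force: 20.0
```

The width stopped at 64.5 mm, so the fingers are clamping the channel edges, not the bottle. I'll open, rise 12 mm and regrip.

apply_moves([
  [80,0,0,0,0],
  [80,0,0,0,0],
  [80,0,0,0,0],
  [80,0,0,-12,0],
  [80,0,0,-12,0],
  [45,0,0,-12,0],
  [45,0,0,-12,0],
  [45,0,0,-12,0],
  [45,0,0,-12,0],
  [45,0,0,-12,0],
  [45,0,0,-12,0],
])

```text
time_s: 7.67
tcp_pos: [0.4919, 0.1898, 0.1023]
tcp_rot: [-179.9, -0.0, 97.7]
wrist_force: [-0.9, -0.4, -0.7]
gripper_width: 0.0555
gripper_force: 20.0
```

apply_moves([
  [45,0,0,-4,0],
  [45,0,0,-14,0],
  [45,0,0,-34,0],
  [45,0,0,-60,0],
  [45,0,0,-88,0],
  [45,0,0,-116,0],
  [45,0,0,-144,0],
  [45,0,0,-172,0],
  [45,0,0,-200,0],
  [45,0,0,-226,0],
  [45,0,0,-244,0],
  [45,0,0,-250,0],
], squeeze=30)

```text
time_s: 8.67
tcp_pos: [0.4934, 0.1899, 0.3566]
tcp_rot: [179.7, -0.1, 97.6]
wrist_force: [-0.5, -0.2, -2.5]
gripper_width: 0.0558
gripper_force: 30.0
```

```bash
python3 - <<'E'
from h import *
s=manip.read_state();print(s['tcp_pos'],s['tcp_rot'],s['gripper_width'],s['wrist_force'],s['gripper_force'])
t=imaging.capture('side');cv2.imwrite('pics/s4.png',t[:,:,::-1])
a=cv2.resize(t[20:245,130:430],(800,600));cv2.imwrite('pics/s4b.png',np.clip(a[:,:,::-1]*1.5,0,255).astype(np.uint8))
E
```

```text
[0.49337872 0.18987284 0.35664385] [ 1.79681823e+02 -1.27302914e-01  9.76438514e+01] 0.055805624487667876 [-0.45030399 -0.20044435 -2.5122619 ] 29.98278231212339
```

View pics/s4b.png

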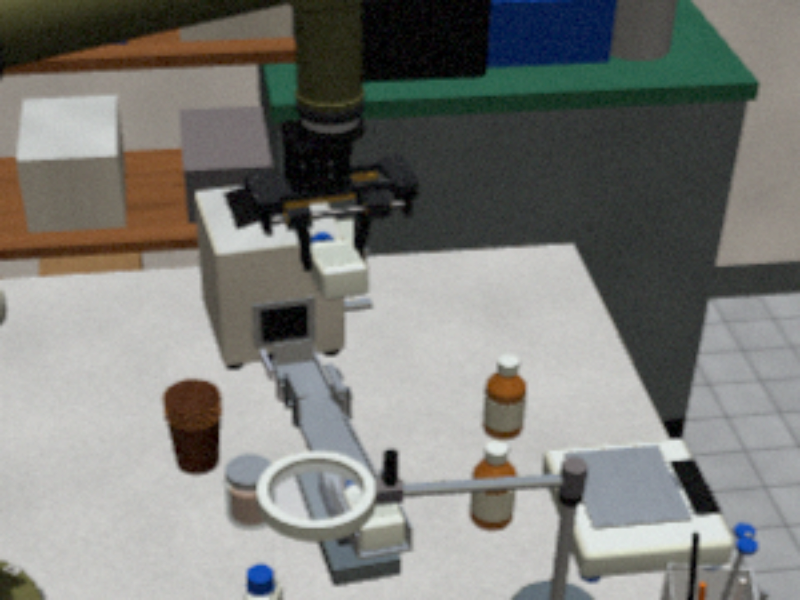

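The bottle is held and out of the chute, and the waiting bottle is in place. Next I carry it over the magnifier to the tray.

apply_moves([
  [45,-8,0,0,1],
  [45,-25,-1,0,3],
  [45,-50,-2,0,6],
  [45,-80,-4,0,9],
  [45,-110,-5,0,12],
  [45,-140,-7,0,15],
  [45,-170,-8,0,18],
  [45,-200,-10,0,21],
  [45,-230,-11,0,24],
  [45,-255,-12,0,27],
  [45,-270,-13,0,30],
  [45,-275,-13,0,31],
])

```text
time_s: 9.72
tcp_pos: [0.5146, -0.0902, 0.352]
tcp_rot: [-180.0, 0.1, 66.0]
wrist_force: [-0.3, 0.3, -2.8]
gripper_width: 0.0559
gripper_force: 30.0
```

apply_moves([
  [45,-8,5,0,1],
  [45,-26,15,0,3],
  [45,-50,28,0,6],
  [45,-76,43,0,9],
  [45,-102,57,0,11],
  [45,-128,72,0,14],
  [45,-152,85,0,16],
  [45,-172,96,0,18],
  [45,-182,102,0,19],
  [45,-184,103,0,19],
  [45,-184,103,0,19],
])

```text
time_s: 10.63
tcp_pos: [0.5378, -0.2944, 0.352]
tcp_rot: [-179.9, 0.0, 47.6]
wrist_force: [0.6, 1.0, -2.1]
gripper_width: 0.0556
gripper_force: 30.0
```

```bash
python3 - <<'E'
from h import *
s=manip.read_state();print(s['tcp_pos'],s['tcp_rot'],s['gripper_width'],s['wrist_force'])
c=imaging.calibration('wrist');np.savez('w5.npz',mtx=c['mtx'],pose=c['pose']);im=imaging.capture('wrist');cv2.imwrite('pics/w5.png',im[:,:,::-1])
S=imaging.capture('side');T=imaging.capture('top');cv2.imwrite('pics/s5.png',S[:,:,::-1]);cv2.imwrite('pics/t5.png',T[:,:,::-1])
o=np.zeros((600,800,3),np.uint8);o[:420,:560]=im;o[:300,560:800]=cv2.resize(S[130:355,190:370],(240,300));o[300:600,560:800]=cv2.resize(T[130:280,310:430],(240,300))
cv2.imwrite('pics/m5.png',np.clip(o[:,:,::-1]*1.5,0,255).astype(np.uint8))
E
```

```text
[ 0.53775503 -0.29441857  0.35201024] [-1.79942624e+02  3.70725800e-02  4.76454617e+01] 0.055588290095198147 [ 0.58487515  0.967858   -2.14684406]
```

View pics/m5.png

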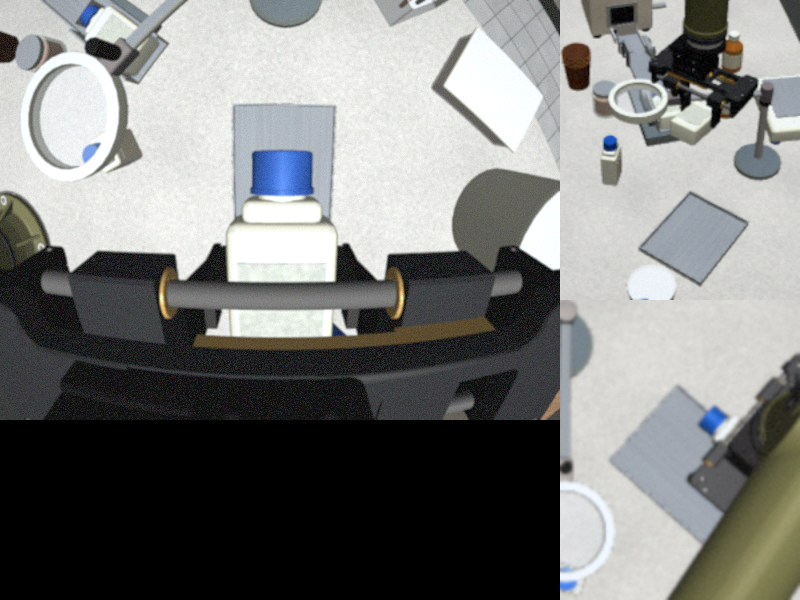

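The bottle is lined up with the tray's long axis, centred at px (282 vs 284), and the tray is clear below. I lower it now.

apply_moves([
  [45,-7,0,15,0],
  [45,-7,0,45,0],
  [45,-7,0,80,0],
  [45,-7,0,115,0],
  [45,-7,0,150,0],
  [45,-7,0,185,0],
  [45,-7,0,220,0],
  [45,-7,0,250,0],
  [45,-7,0,275,0],
  [45,-7,0,290,0],
  [45,-7,0,300,0],
  [45,-7,0,305,0],
])

```text
time_s: 11.78
tcp_pos: [0.5331, -0.2975, 0.0463]
tcp_rot: [-179.9, -0.0, 47.8]
wrist_force: [-0.4, 0.3, -3.1]
gripper_width: 0.0559
gripper_force: 30.0
```

apply_moves([
  [45,0,0,2,0],
  [45,0,0,4,0],
  [45,0,0,6,0],
  [45,0,0,8,0],
  [45,0,0,10,0],
  [45,0,0,10,0],
])

```text
time_s: 12.28
tcp_pos: [0.5331, -0.2994, 0.0376]
tcp_rot: [180.0, -0.0, 47.7]
wrist_force: [-0.5, 0.0, -3.4]
gripper_width: 0.0557
gripper_force: 30.0
```

apply_moves([
  [45,0,0,2,0],
  [45,0,0,4,0],
  [45,0,0,6,0],
  [45,0,0,6,0],
])

```text
time_s: 12.62
tcp_pos: [0.5327, -0.2992, 0.031]
tcp_rot: [-180.0, 0.0, 47.7]
wrist_force: [-0.4, -0.2, -3.6]
gripper_width: 0.0557
gripper_force: 30.0
```

apply_moves([
  [45,0,0,1.5,0],
  [45,0,0,3,0],
  [45,0,0,4.5,0],
  [45,0,0,4.5,0],
])

```text
time_s: 12.95
tcp_pos: [0.5328, -0.2993, 0.0267]
tcp_rot: [-180.0, 0.0, 47.7]
wrist_force: [0.2, -0.9, -2.7]
gripper_width: 0.0554
gripper_force: 30.0
```

apply_moves([
  [45,0,0,1.5,0],
  [45,0,0,3,0],
  [45,0,0,4.5,0],
  [45,0,0,4.5,0],
])

```text
time_s: 13.28
tcp_pos: [0.5328, -0.3006, 0.0233]
tcp_rot: [179.9, 0.0, 47.6]
wrist_force: [-3.0, -1.6, 4.1]
gripper_width: 0.0556
gripper_force: 30.0
```

The bottle has touched down, with about +7 N change at the wrist. I'll ease the grip so it pivots flat, then open and rise.

apply_moves([
  [45,0,0,0,0],
  [45,0,0,1,0],
  [45,0,0,2,0],
  [45,0,0,2,0],
  [75,0,0,2,0],
  [75,0,0,2,0],
  [75,0,0,2,0],
  [75,0,0,2,0],
  [75,0,0,-15,0],
  [75,0,0,-45,0],
  [75,0,0,-80,0],
  [75,0,0,-115,0],
], squeeze=4)

```text
time_s: 14.28
tcp_pos: [0.5324, -0.2993, 0.1382]
tcp_rot: [-179.9, 0.0, 47.6]
wrist_force: [1.2, -0.7, -0.0]
gripper_width: 0.0751
gripper_force: 0.0
```

apply_moves([
  [40,0,0,-40,0],
  [40,0,0,-80,0],
  [40,0,0,-120,0],
  [40,0,0,-160,0],
  [40,0,0,-190,0],
  [40,0,0,-210,0],
  [40,0,0,-210,0],
])

```text
time_s: 14.87
tcp_pos: [0.5344, -0.3009, 0.3527]
tcp_rot: [179.6, -0.2, 47.7]
wrist_force: [-0.2, -1.0, 0.2]
gripper_width: 0.0417
gripper_force: 0.0
```

```bash
python3 - <<'E'
from h import *
s=manip.read_state();print(s['tcp_pos'],s['tcp_rot'],s['gripper_width'],s['wrist_force'])
c=imaging.calibration('wrist');np.savez('w6.npz',mtx=c['mtx'],pose=c['pose']);im=imaging.capture('wrist');cv2.imwrite('pics/w6.png',im[:,:,::-1])
S=imaging.capture('side');T=imaging.capture('top');cv2.imwrite('pics/s6.png',S[:,:,::-1]);cv2.imwrite('pics/t6.png',T[:,:,::-1])
for n,i in(('w',im),('s',S),('t',T)): print(n,[b for b in blue(i) if b[0][4]<3000])
o=np.zeros((600,800,3),np.uint8);o[:420,:560]=im;o[:300,560:800]=cv2.resize(S[130:355,190:370],(240,300));o[300:600,560:800]=cv2.resize(T[130:280,310:430],(240,300))
cv2.imwrite('pics/m6.png',np.clip(o[:,:,::-1]*1.5,0,255).astype(np.uint8))
E
```

```text
[ 0.53442043 -0.30092523  0.35273519] [ 1.79551802e+02 -1.61177610e-01  4.76551249e+01] 0.04166851444657459 [-0.16111404 -0.98046188  0.18705409]
w [([78, 2, 18, 20, 191], [85.5, 10.1]), ([269, 129, 19, 14, 253], [278.0, 135.8]), ([258, 314, 83, 23, 907], [301.7, 328.3])]
s [([48, 0, 49, 41, 1379], [68.7, 17.2]), ([114, 0, 63, 36, 1722], [149.4, 14.5]), ([311, 0, 50, 45, 1841], [334.4, 23.1]), ([94, 11, 5, 10, 19], [96.0, 15.6]), ([406, 216, 8, 11, 62], [409.0, 221.5]), ([223, 232, 10, 11, 92], [227.2, 237.1]), ([294, 287, 10, 9, 55], [299.2, 290.7])]
t [([324, 69, 16, 9, 95], [331.2, 73.1]), ([360, 198, 11, 11, 64], [365.0, 202.8]), ([259, 218, 8, 11, 67], [262.1, 223.1]), ([308, 271, 10, 4, 25], [312.8, 272.4])]
```

View pics/m6.png

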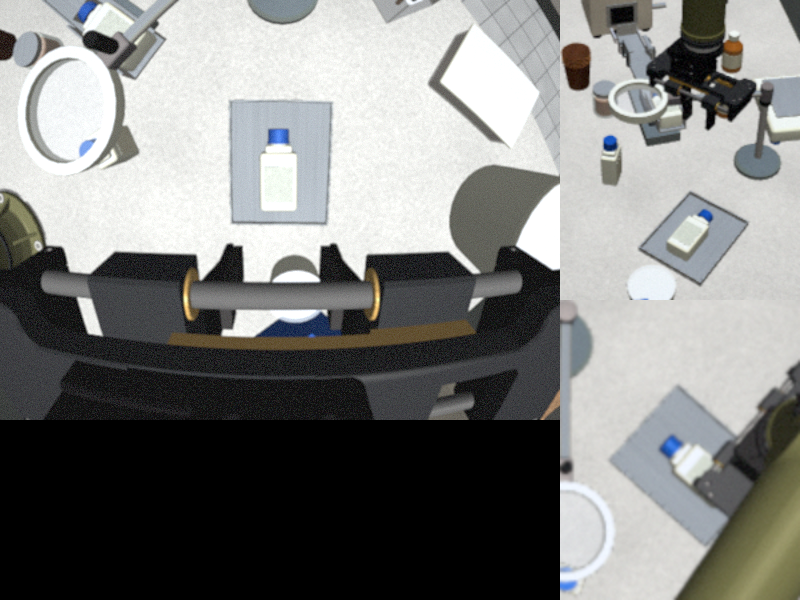

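The bottle lies flat in the middle of the tray, with its cap at wrist px (278,136) and base at px (279,212). Next I'll work out the swing.

```bash
python3 - <<'E'
from h import *
z=np.load('w6.npz');c=dict(mtx=z['mtx'],pose=z['pose'])
cw=onz('wrist',278,135.8,.032,c);ct=onz('top',365,202.8,.033)
base=onz('wrist',279,212,.03,c);end=onz('wrist',278,129,.022,c)
print('cap w',cw,'t',ct,'end/base',end,base,np.linalg.norm(end-base))
cap=(cw+ct)/2;u=(base-end)[:2];u/=np.linalg.norm(u);mid=cap[:2]+u*.0515
print('mid',mid, (end+base)[:2]/2,np.degrees(np.arctan2(u[1],u[0])))
F=np.array([.7304,-.0924])
# foot by top ellipse check, knob/lens from wrist view
print('knob w6',onz('wrist',103,43,.281,c),'lens',onz('wrist',70,110,.238,c))
w=mid-F;print('r',np.linalg.norm(w),'heading',np.degrees(np.arctan2(w[1],w[0]))%360)
for n in('top',):
  im=cv2.imread('pics/t6.png');g=cv2.cvtColor(im,cv2.COLOR_BGR2GRAY)
  m=(g>0)&(g<95);m[:,:285]=0;m[:,335:]=0;m[:120]=0;m[180:]=0
  n_,l,s,cc=cv2.connectedComponentsWithStats(m.astype(np.uint8))
  for i in range(1,n_):
    if s[i,4]>100: print(s[i],cc[i],onz('top',*cc[i],.012))
E
```

```text
cap w [ 0.56763955 -0.26155891  0.032     ] t [ 0.56668212 -0.26018751  0.033     ] end/base [ 0.57424689 -0.25428998  0.022     ] [ 0.48919352 -0.34946375  0.03      ] 0.12789105046916113
mid [ 0.53284379 -0.2992736 ] [ 0.53172021 -0.30187686] -131.78600898062365
knob w6 [ 0.53014852 -0.09957573  0.281     ] lens [ 0.4500743  -0.09099138  0.238     ]
r 0.2860509478383016 heading 226.31976636261885
[289 134  37  37 857] [306.07701284 152.17502917] [ 0.72927515 -0.08624336  0.012     ]
```

apply_moves([
  [40,10,-10,0,3],
  [40,30,-30,0,9],
  [40,52,-52,0,15],
  [40,74,-75,0,21],
  [40,96,-97,0,27],
  [40,118,-119,0,33],
  [40,136,-138,0,39],
  [40,148,-150,0,44],
  [40,153,-155,0,49],
  [40,153,-155,0,49],
  [40,153,-155,0,49],
])

```text
time_s: 15.93
tcp_pos: [0.5209, -0.0817, 0.3462]
tcp_rot: [180.0, 0.1, -1.1]
wrist_force: [0.6, -0.4, 0.0]
gripper_width: 0.0399
gripper_force: 0.0
```

```bash
python3 - <<'E'
from h import *
s=manip.read_state();print(s['tcp_pos'],s['tcp_rot'],s['gripper_width'],s['joint_pos'])
c=imaging.calibration('wrist');im=imaging.capture('wrist');cv2.imwrite('pics/w7.png',im[:,:,::-1]);np.savez('w7.npz',mtx=c['mtx'],pose=c['pose'])
P=c['pose'];K=c['mtx']
def proj(p):
    q=P[:3,:3].T@(np.array(p)-P[:3,3]);r=np.hypot(q[0],q[1]);t=np.arctan2(r,q[2]);return K[:2,2]+K[0,0]*t*q[:2]/r
for p in((.523,-.083,.281),(.523,-.083,.24),tuple(s['tcp_pos'])): print(proj(p))
cv2.imwrite('pics/w7b.png',np.clip(cv2.resize(im,(800,600))[:,:,::-1]*1.7,0,255).astype(np.uint8))
E
```

```text
[ 0.52094804 -0.08167726  0.34621681] [ 1.79971857e+02  1.26140568e-01 -1.13276764e+00] 0.03994914004810121 [-37.6054031    0.643531    44.48788164  89.81425231  -0.41032055
  89.84933881 -84.25006376]
[282.66787553 221.45986309]
[282.47830059 206.38252699]
[280.80163384 262.26520331]
```

View pics/w7b.png

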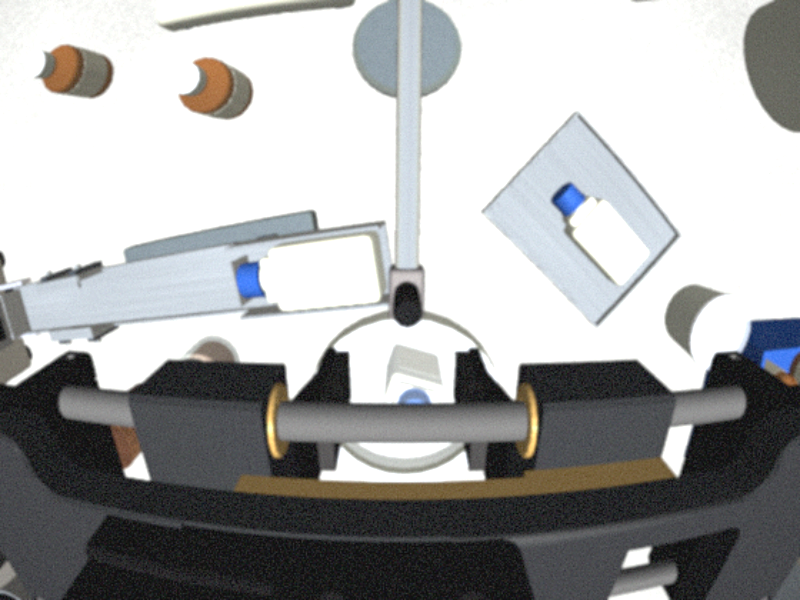

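The knob is at px (407,315), which agrees with my estimate to about 2–3 mm. Descend around it and narrow the cage.

apply_moves([
  [40,2,3,20,0],
  [40,2,3,50,0],
  [40,2,3,75,0],
  [40,2,3,92,0],
  [40,2,3,98,0],
  [26,2,3,98,0],
  [26,2,3,98,0],
  [26,2,3,98,0],
  [26,2,3,98,0],
])

```text
time_s: 16.73
tcp_pos: [0.5243, -0.0854, 0.2509]
tcp_rot: [-180.0, -0.1, -1.3]
wrist_force: [-0.3, -0.3, 0.3]
gripper_width: 0.0274
gripper_force: 0.0
```

```bash
python3 - <<'E'
from h import *
s=manip.read_state();p=s['tcp_pos'];y0=np.radians(s['tcp_rot'][2]);print(p,s['tcp_rot'][2],s['wrist_force'],s['gripper_width'])
F=np.array([.730,-.0885]);R=.208
X=np.array([np.cos(y0),np.sin(y0)]);Y=np.array([np.sin(y0),-np.cos(y0)])
for a in range(180,233,4):
    q=F+R*np.array([np.cos(np.radians(a)),np.sin(np.radians(a))])-p[:2]
    print(a,(1e3*q@X).round(1),(1e3*q@Y).round(1),'spin',round(np.degrees(y0)-(a-180),1))
E
```

```text
[ 0.52428525 -0.08540137  0.2509348 ] -1.3451503230644353 [-0.27579666 -0.30037967  0.32880564] 0.027399298352873917
180 -2.2 3.2 spin -1.3
184 -1.4 17.6 spin -5.3
188 0.5 32.0 spin -9.3
192 3.3 46.3 spin -13.3
196 7.2 60.3 spin -17.3
200 12.0 74.0 spin -21.3
204 17.8 87.3 spin -25.3
208 24.4 100.2 spin -29.3
212 32.0 112.6 spin -33.3
216 40.4 124.4 spin -37.3
220 49.6 135.7 spin -41.3
224 59.5 146.2 spin -45.3
228 70.2 156.1 spin -49.3
232 81.6 165.1 spin -53.3
```

apply_moves([
  [26,-2,3,0,-1],
  [26,-1.4,17.6,0,-5],
  [26,0.5,32,0,-9],
  [26,3.3,46.3,0,-13],
  [26,7.2,60.3,0,-17],
  [26,12,74,0,-21],
  [26,17.8,87.3,0,-25],
  [26,24.4,100.2,0,-29],
  [26,32,112.6,0,-33],
  [26,40.4,124.4,0,-37],
  [26,49.6,135.7,0,-41],
  [26,52,138.5,0,-42],
])

```text
time_s: 17.73
tcp_pos: [0.5726, -0.2267, 0.2499]
tcp_rot: [179.9, 0.0, 40.7]
wrist_force: [-0.4, -0.2, 0.0]
gripper_width: 0.026
gripper_force: 0.0
```

```bash
cat > lens.py <<'E'
from h import *
s=manip.read_state();p=s['tcp_pos'];y0=np.radians(s['tcp_rot'][2]);print(s['time_s'],p,s['tcp_rot'][2],s['wrist_force'],s['gripper_width'])
F=np.array([.730,-.0885]);R=.208
X=np.array([np.cos(y0),np.sin(y0)]);Y=np.array([np.sin(y0),-np.cos(y0)])
print('tcp about foot',np.linalg.norm(p[:2]-F),np.degrees(np.arctan2(*(p[:2]-F)[::-1]))%360)
for a in range(222,236,2):
    q=F+R*np.array([np.cos(np.radians(a)),np.sin(np.radians(a))])-p[:2]
    print(a,(1e3*q@X).round(1),(1e3*q@Y).round(1))
for n in('top','side'):
    t=imaging.capture(n);cv2.imwrite(f'pics/l_{n}.png',t[:,:,::-1])
    w=((t.min(2)>100)&(t.max(2).astype(int)-t.min(2)<25)).astype(np.uint8)
    print(n,[(st.tolist(),c.round(1).tolist()) for st,c in zip(*cv2.connectedComponentsWithStats(w)[2:]) if 150<st[4]<5000 and 300<c[0]<420 and c[1]>120] if n=='top' else '')
T=cv2.imread('pics/l_top.png');S=cv2.imread('pics/l_side.png')
o=np.hstack([cv2.resize(T[130:280,290:440],(400,400)),cv2.resize(S[180:340,220:380],(400,400))])
cv2.imwrite('pics/l.png',np.clip(o*1.5,0,255).astype(np.uint8))
E
python3 lens.py
```

```text
17.7333 [ 0.57263461 -0.22672988  0.24985162] 40.74087675542362 [-0.41348687 -0.19960454  0.01017878] 0.02603168816880694
tcp about foot 0.20945492806701954 221.2960968886462
222 1.5 2.5
224 1.8 9.8
226 2.3 17.0
228 3.1 24.3
230 4.2 31.4
232 5.4 38.6
234 7.0 45.7
top []
side
```

View pics/l.png

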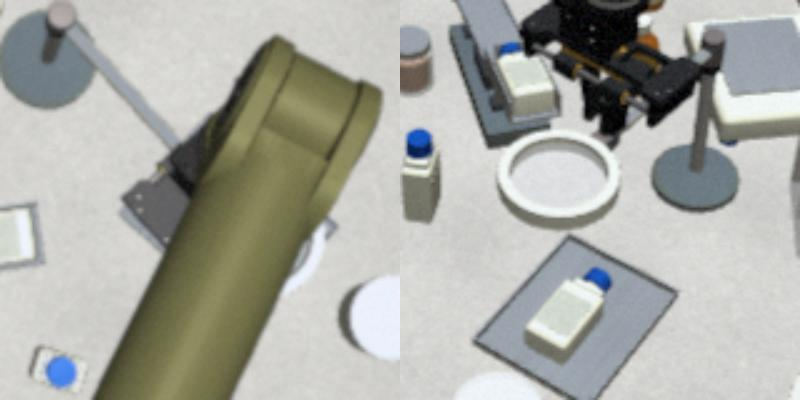

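The ring has followed; its centre is at side-crop px (559,178). The robot hides it in the top view, so I locate it from the side view.

```bash
python3 - <<'E'
from h import *
F=np.array([.730,-.0885])
p=onz('side',283.6,251.2,.227);w=p[:2]-F
print(p,np.linalg.norm(w),np.degrees(np.arctan2(w[1],w[0]))%360)
m=onz('side',220+(568-400)*.4,180+310*.4,.038);print(m)
E
```

```text
[ 0.51556578 -0.28596754  0.227     ] 0.29150551423712123 222.64125820672
[ 0.52674186 -0.31424351  0.038     ]
```

apply_moves([
  [26,1.7,6,0,-1],
  [26,1.9,11,0,-3],
  [26,2.1,15,0,-4],
  [26,2.5,18.5,0,-5],
  [26,2.8,21,0,-6],
  [26,3,22.5,0,-6.5],
  [26,3,23.5,0,-6.5],
  [26,3,23.5,0,-6.5],
  [40,3,23.5,0,-6.5],
  [40,3,22,0,-6.5],
  [40,3,20,0,-6.5],
  [40,3,20,0,-6.5],
])

```text
time_s: 18.83
tcp_pos: [0.5873, -0.2377, 0.2496]
tcp_rot: [-180.0, -0.0, 47.2]
wrist_force: [-0.1, 0.4, -0.0]
gripper_width: 0.0385
gripper_force: 0.0
```

apply_moves([
  [40,0,0,-10,0],
  [40,0,0,-30,0],
  [40,0,0,-60,0],
  [40,0,0,-95,0],
  [40,0,0,-110,0],
  [40,0,-30,-110,0],
  [40,0,-70,-110,0],
  [40,0,-110,-110,0],
  [40,0,-150,-110,0],
  [40,0,-190,-110,0],
  [40,0,-200,-110,0],
  [40,0,-200,-110,0],
])

```text
time_s: 19.83
tcp_pos: [0.4398, -0.0999, 0.361]
tcp_rot: [180.0, -0.3, 47.4]
wrist_force: [0.9, -0.0, -0.2]
gripper_width: 0.0399
gripper_force: 0.0
```

```bash
python3 lens.py; python3 - <<'E'
import cv2,numpy as np
T=cv2.imread('pics/l_top.png');S=cv2.imread('pics/l_side.png')
o=np.hstack([cv2.resize(T[130:280,290:440],(400,400)),cv2.resize(S[180:340,220:380],(400,400))])
cv2.imwrite('pics/l2.png',np.clip(o*1.5,0,255).astype(np.uint8))
E
```

```text
19.8333 [ 0.43977661 -0.09989983  0.3609985 ] 47.44055460959874 [ 0.87282793 -0.00274049 -0.15898769] 0.039940002463272936
tcp about foot 0.29044719654346385 182.24939362422177
222 -2.4 186.3
224 -2.9 193.6
226 -3.2 200.8
228 -3.3 208.1
230 -3.1 215.3
232 -2.7 222.6
234 -1.9 229.8
top []
side
```

View pics/l2.png

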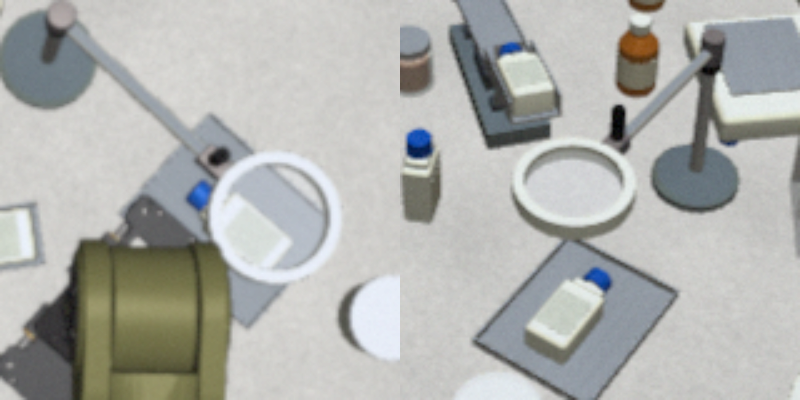

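```bash
python3 - <<'E'
from h import *
m=np.array([.533,-.2993])
for p in(onz('top',290+275*.375,130+217*.375,.238),onz('side',289.6,254,.227),tri(ray('top',393.1,211.4),ray('side',289.6,254))[0]): print(p,np.linalg.norm(p[:2]-m))
cap=onz('top',290+200*.375,130+196*.375,.033);print(cap, cap[:2]-np.array([.667,.745])*.0515)
E
```

```text
[ 0.52600619 -0.29689805  0.238     ] 0.007394780989497108
[ 0.52974668 -0.29837976  0.227     ] 0.0033809626414172357
[ 0.52804492 -0.29934368  0.22805572] 0.004955268938409218
[ 0.56455074 -0.26011961  0.033     ] [ 0.53020024 -0.29848711]
```

The lens is within about 7 mm of the bottle's centre in both views, and the robot is touching nothing. I'm handing the job in.

```bash
python3 -c "
from station import manip
print(manip.sign_off())"
```

```text
the job is handed in; nothing more can be done
None
```

I handed the job in at about 20 s of the 72 s allowed: the bottle was freed, lifted out and laid flat in the tray, and the lens measured within about 7 mm of its centre; sign-off returned no verdict.

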